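# Roll the grooved die bushing up to its stop

### The arm

A 6-joint arm with a two-finger parallel gripper is mounted at the origin on the work surface. World frame = base frame: x ahead of the robot, y to its left, z up, the work surface at z = 0. Lengths are in m, angles in rad, forces in N, time in s.
With the tool pointing down it reaches from about 0.425 to 1.125 m from the base axis. Payload 14.9 kg.
Tool frame: the origin (TCP) lies midway between the tips of the shut fingers; the grasp point (between the pads) lies 19 mm behind it; z points along the fingers, y is the direction in which the jaws open and shut (so a half turn about z gives the same grasp; the last joint's range is limited). The gripper opens to 91 mm and grips with 3 to 60 N. Pads are 32 mm wide; open, the fingers measure 118 mm over their backs; the gripper's body (76 mm by 178 mm) begins 60 mm behind the grasp point.
Start: joints at [1.197, 0.379, 1.734, -0, 1.028, -0.033], TCP at [0.234, 0.66, 0.214] pointing down, gripper open.
Joint ranges: [-2.77, 2.77], [-0.74, 2.19], [0, 2.66], [-1.06, 4.2], [0.31, 2.87], [-3.08, 3.08]. Speed limits (rad/s): [1.89, 1.89, 2.39, 3.14, 3.14, 3.14].

### API

Orientations are given as [roll, pitch, yaw] about the fixed x, y, z axes, in that order (R = Rz(yaw) Ry(pitch) Rx(roll)).
In Python, from bench import monitor, cams, workorder gives the robot as it stands. The module is installed in compiled form; this text tells all that it offers.
- The arm moves only by the tool jog_arm, never from a script. Its argument "commands" is a list of rows, each an object with "translation": the shift along the tool's x, y, z in cm, a list of three; "dr": the turn, a rotation vector about the tool's x, y, z in degrees, a list of three; "hand": the finger opening in cm, from 0 to 9.12. In form: [{"translation": [tx, ty, tz], "dr": [rx, ry, rz], "hand": hand}, ...]. A call has 1 to 10 rows; each row is the pose to reach, as a shift and turn from the pose measured when the call began, along the tool's axes at that moment; what a row does not reach only later rows make up. A row lasts 1/8 s, in which the tool goes at most 62.5 mm and 10.7 degrees, less where a joint would pass 70% of its speed; a pose out of reach is approached as far as the arm can. A call with a gripper value outside its range is refused whole. The fingers move at their own pace and stop on an object; "newtons" is the grip in N (left out, the last holds). Time passes only in rows, so rows that repeat a pose let the fingers close. It gives the time, the measured TCP pose, the force and the opening at its end, in the units of the state.
- monitor.get_obs(): the state, without advancing time (a new reading comes with each control period).
- cams.grab_frame(name): name is "scene" or "top"; returns a dict with "img" (420x560x3 uint8, red, green, blue), "z_map" (420x560 float32, m along the optical axis (not along the pixel's ray), 0 where there is no reading), "vfov" (degrees; the focal length in pixels is half the picture's height over the tangent of half this angle, whatever the lens; pixels are square), "cx", "cy" (the principal point, pixels), "pose" (4x4, takes a point from camera to world coordinates). Camera axes: x right, y up, looking along -z (the intrinsics and any distortion apply to the point x, -y, -z); pixel columns grow to the right and rows downward; lengths in m; the calibration is good to about 2 mm. A picture is of the moment at which its call begins.
- workorder.finish_job(): hands the job in, once; it reports no verdict.
The state is a dict: "t": time; "joints": joint angles; "qd": joint speeds; "joint_efforts": joint torques, N m; "tool_pos": TCP position; "ee_rot": TCP orientation; "contact_force": force on the tool from outside, world axes, zero at the start; "torque": the same for the moment, N m; "grip_width": finger opening in m.
Only numpy, scipy, OpenCV 4.12 (cv2) and the standard library are available. Lean on these libraries where they do the work, as an engineer would, in place of code of your own. Each camera call takes 0.05 s, during which the arm holds its last target.

### The job

On the bench stands a sloping rack with two gutters, and a steel die bushing lies at the low end of each. With the fingertips, steadily push the bushing that has the wide groove round its middle up its own gutter, over the small ridge, until it sits in the pocket against the end stop and cannot roll back; then let go of it. Only push it, never grip, lift or flick it; leave the plain bushing at the bottom of its gutter and everything else where it stands.

Things in the scene. Friction and masses are not known exactly. Their poses are not given: they have to be found in the camera images.
- deck: sloped aluminium deck with two gutters, fixed. Origin: on the gutters' floor, half-way along (280 mm) and half-way between the two. x points uphill along the gutters, 5 degrees (0.087 rad) above level; y across; z square to the floor. Gutter centre lines at y = +50 and -50 mm; each 54 mm wide inside, between walls 6 mm thick and 14 mm high. A resting bushing's centre has z = 30 mm.
- low_bar (a point): uphill face of the 12 mm high, 12 mm thick bars closing the low ends of both gutters, at floor level, half-way between the gutters (deck x = -124 mm). A bushing at the bottom leans on the bar, its centre at deck x = -100 mm. Axes as deck.
- ridge (a point): the round ridge across each gutter, 3 mm high above the floor, 8 mm wide; the point is at its middle line at floor level, half-way between the gutters (deck x = 94.5 mm). Axes as deck.
- end_stop (a point): downhill face of the end stop, a dark steel plate 36 mm high and 12 mm thick across both gutters; the point is at floor level half-way between the gutters (deck x = 140 mm). A bushing in the pocket between ridge and stop has its centre at deck x = 108 to 110 mm, z = 30 mm. Behind it is a level grey block, lower than the stop. Axes as deck.
- grooved_center (a point): centre of the bushing with a wide groove (24 mm wide, 10 deep) round its middle: loose oiled steel, 60 mm diameter, 50 long, 0.6 to 0.9 kg, lying across either gutter; its axes turn as it rolls (y is its own axis). Short of the ridge it rolls back down; the ridge takes roughly 3 to 8 N along the slope; once its centre is past the ridge it drops into the pocket by itself.
- plain_center (a point): centre of the other bushing: the same size and mass, smooth outside with no groove, in the other gutter
- gauge_ring: loose brass ring, 44 outside diameter, 14 high, lying on the level grey block at the high end of the rack (sizes in mm); a bystander, origin at its underside
- guide_post: loose steel guide post standing upright, 93 high, 32 foot, 24 shaft, beside the rack (sizes in mm); a bystander, origin at its underside
- post_cap: loose dark steel post cap, 34 diameter, 32 high, standing near the rack (sizes in mm); a bystander, origin at its underside
- gauge_block: loose steel gauge block 50 x 30 x 24 lying near the rack (sizes in mm); a bystander, origin at its underside
- wrench: loose wrench 170 long lying beside the rack (sizes in mm); a bystander, origin at its underside
- oil_bottle: loose closed grey bottle, 54 diameter, 130 high, standing to the robot's right (sizes in mm); a bystander, origin at its underside
- roller: loose dark steel roller standing on end, 30 diameter, 45 high, to the robot's right (sizes in mm); a bystander, origin at its underside

How it is judged:
By the outcome, as a careful person would: the job done as asked, in the order asked, and still so for the second after the job is handed in, with the robot touching nothing.
It also fails if it takes over 42 s, if anything falls off the work surface, if the arm or the gripper's body presses on something with over 40 N, if the wrist force passes 120 N, or if a joint passes its speed limit or range.

## Working session

There is one attempt and no reset: what is moved stays moved. The work goes in short steps, Python scripts to look and compute and a tool call to move; the robot and the scene stay as the last step left them, time stands still between calls to the robot, and variables do not carry over. Pictures are saved under pics/ and viewed, and the job is handed in when it is done.

Besides the shell and the picture viewer there is one more tool, called after ">>>" in YAML: its name, and indented under it one key for each argument. jog_arm: Moves the arm, as the interface text tells. Its arguments: {"type":"object","properties":{"commands":{"type":"array","items":{"type":"object","properties":{"translation":{"type":"array","items":{"type":"number"}},"dr":{"type":"array","items":{"type":"number"}},"hand":{"type":"number"}}}},"newtons":{"type":"number"}},"required":["commands"]}

```bash
mkdir -p pics; ls; cat > h.py <<'E'
import numpy as np,cv2
from bench import monitor,cams,workorder
def grab(n,tag):
    f=cams.grab_frame(n); np.savez(f'pics/{tag}.npz',**{k:v for k,v in f.items()})
    cv2.imwrite(f'pics/{tag}.png',f['img'][:,:,::-1]); return f
E
python3 - <<'E'
from h import *
print(monitor.get_obs())
for n in('scene','top'):
    f=grab(n,n+'0'); print(n,f.keys(),f['vfov'],f['cx'],f['cy'],f['pose'].round(3).tolist(),[ (k,v) for k,v in f.items() if k not in('img','z_map','pose')])
E
```

```text
pics
{'t': 0.0, 'joints': array([ 1.19671199e+00,  3.79467625e-01,  1.73477810e+00,  7.31790567e-06,
        1.02851580e+00, -3.32808166e-02]), 'qd': array([-1.63603704e-03, -6.54471446e-04, -1.97254526e-04,  3.15165383e-06,
       -4.00726960e-04, -4.20305330e-04]), 'joint_efforts': array([ 1.71575307e-04, -7.63736916e+01, -4.34367621e+01,  6.51091081e-02,
        4.23520524e-02, -1.57407299e-04]), 'tool_pos': array([0.23381358, 0.65936483, 0.21324829]), 'ee_rot': array([-3.14042464e+00, -4.51538718e-05,  2.80078532e+00]), 'contact_force': array([-0.20392344, -0.51904213, -0.02322584]), 'torque': array([ 0.00571335,  0.00578478, -0.0308217 ]), 'grip_width': 0.09108707211987223}
scene dict_keys(['img', 'z_map', 'vfov', 'cx', 'cy', 'pose']) 53.80929449523875 281.61969990326094 210.5392570010265 [[-0.779, -0.48, 0.404, 0.911], [0.628, -0.603, 0.492, 0.4], [0.008, 0.637, 0.771, 0.752], [0.0, 0.0, 0.0, 1.0]] [('vfov', 53.80929449523875), ('cx', 281.61969990326094), ('cy', 210.5392570010265)]
top dict_keys(['img', 'z_map', 'vfov', 'cx', 'cy', 'pose']) 55.23465977646089 281.03564524463525 210.1619586968039 [[-0.028, 0.993, -0.116, 0.475], [-1.0, -0.029, -0.006, -0.04], [-0.009, 0.116, 0.993, 0.943], [0.0, 0.0, 0.0, 1.0]] [('vfov', 55.23465977646089), ('cx', 281.03564524463525), ('cy', 210.1619586968039)]
```

View pics/scene0.png

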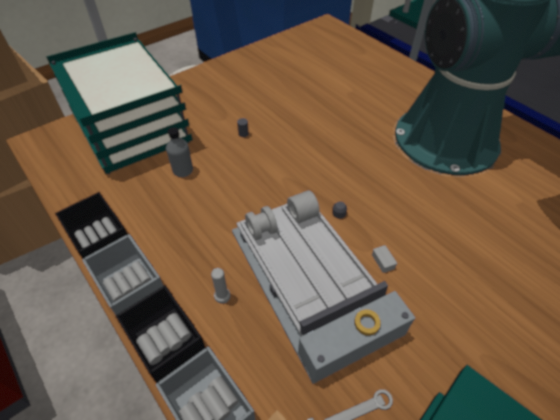

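View pics/top0.png

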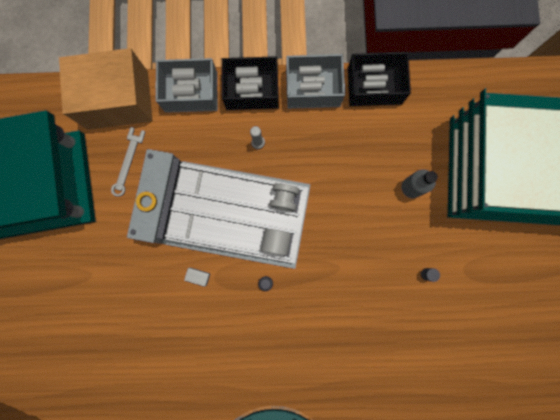

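```bash
python3 - <<'E'
import cv2
a=cv2.imread('pics/top0.png')[140:300,110:320]; cv2.imwrite('pics/topc.png',cv2.resize(a,None,fx=3.7,fy=3.7,interpolation=2))
a=cv2.imread('pics/scene0.png')[180:385,215:425]; cv2.imwrite('pics/scc.png',cv2.resize(a,None,fx=2.9,fy=2.9,interpolation=2))
E
```

```text
(no output)
```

View pics/topc.png

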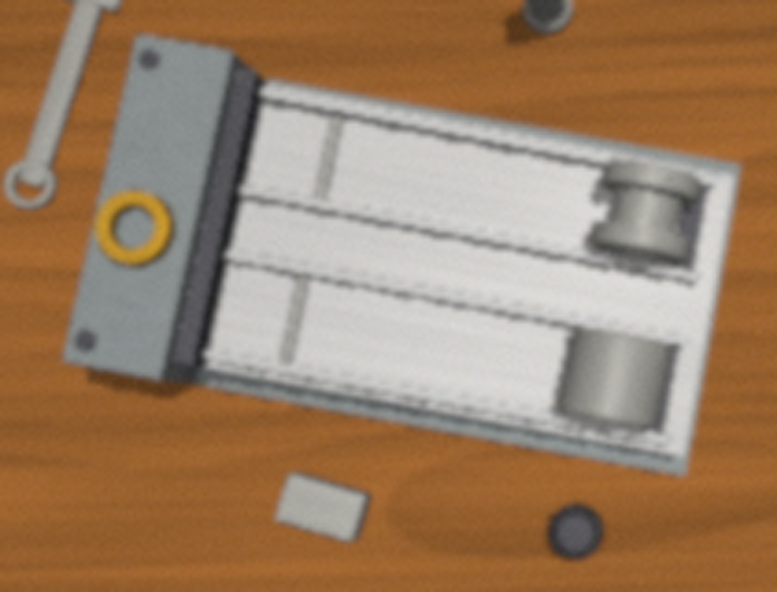

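View pics/scc.png

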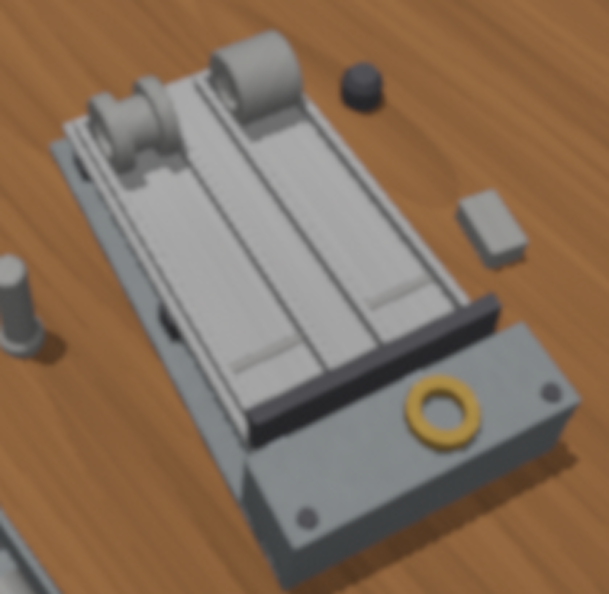

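```bash
cat >> h.py <<'E'
def load(tag): return np.load(f'pics/{tag}.npz')
def rays(f,uv):
    uv=np.asarray(uv,float); H=f['img'].shape[0]; F=H/2/np.tan(np.radians(float(f['vfov']))/2)
    d=np.c_[(uv[:,0]-f['cx'])/F,-(uv[:,1]-f['cy'])/F,-np.ones(len(uv))]
    return d@f['pose'][:3,:3].T, f['pose'][:3,3]
def pts(f,uv):
    d,o=rays(f,uv); uvi=np.asarray(uv).round().astype(int); z=f['z_map'][uvi[:,1],uvi[:,0]]
    return o+d*z[:,None]
def proj(f,P):
    P=np.atleast_2d(P); H=f['img'].shape[0]; F=H/2/np.tan(np.radians(float(f['vfov']))/2)
    c=(P-f['pose'][:3,3])@f['pose'][:3,:3]
    return np.c_[f['cx']+F*c[:,0]/-c[:,2], f['cy']-F*c[:,1]/-c[:,2]]
E
python3 - <<'E'
from h import *
np.set_printoptions(precision=4,suppress=True)
T=load('top0');S=load('scene0')
print('table top',pts(T,[(60,300),(300,330),(500,330),(350,120),(500,250),(200,320)]))
print('table sc',pts(S,[(300,120),(150,220),(180,240),(420,200),(350,100)]))
tc=lambda l:[(110+u/3.7-.4,140+v/3.7-.4) for u,v in l]
sc=lambda l:[(215+u/2.9-.4,180+v/2.9-.4) for u,v in l]
# lower bound features: floor, ridge centre ends, stop foot, walls
ft=dict(floor=[(450,180),(400,170),(500,190),(300,130),(280,180),(450,340),(400,330),(350,330),(250,300)],
 ridge=[(336,118),(321,198),(302,278),(289,362)], btop=[(640,210),(618,375)],mid=[(400,250),(600,290),(300,240)])
fs=dict(floor=[(200,240),(240,300),(180,200),(300,370),(300,180),(340,230),(380,270),(420,310)],
 ridge=[(232,368),(300,338),(370,302),(428,278)],btop=[(140,120),(255,75)],mid=[(250,180),(300,260)])
for k in ft:
    print(k,'top\n',pts(T,tc(ft[k])),'\nscene\n',pts(S,sc(fs[k])))
E
```

```text
table top [[ 0.3908  0.485  -0.0021]
 [ 0.3083 -0.0697 -0.0022]
 [ 0.2966 -0.5244 -0.0003]
 [ 0.8005 -0.2074  0.0006]
 [ 0.4774 -0.5423 -0.0028]
 [ 0.337   0.1591 -0.0002]]
table sc [[ 0.2631 -0.3099  0.0004]
 [ 0.7719 -0.247   0.0001]
 [ 0.7466 -0.154   0.0006]
 [ 0.234   0.1027  0.0001]
 [ 0.0789 -0.2914 -0.0023]]
floor top
 [[0.6335 0.0772 0.0458]
 [0.6394 0.1067 0.0524]
 [0.6264 0.0466 0.0457]
 [0.6653 0.1669 0.056 ]
 [0.635  0.1795 0.0544]
 [0.5355 0.0788 0.0438]
 [0.542  0.1081 0.0497]
 [0.5431 0.1389 0.047 ]
 [0.5624 0.1977 0.054 ]] 
scene
 [[0.6199 0.0542 0.0405]
 [0.6319 0.1111 0.0484]
 [0.6098 0.0191 0.0403]
 [0.637  0.1755 0.0542]
 [0.5333 0.0618 0.0448]
 [0.5416 0.1121 0.0476]
 [0.5442 0.1537 0.051 ]
 [0.5453 0.1921 0.0517]]
ridge top
 [[0.6719 0.1447 0.0567]
 [0.6232 0.1544 0.0548]
 [0.5747 0.1662 0.0546]
 [0.5245 0.1747 0.052 ]] 
scene
 [[0.6698 0.1476 0.0544]
 [0.6221 0.159  0.0547]
 [0.5684 0.1683 0.0547]
 [0.5259 0.1797 0.0556]]
btop top
 [[ 0.6056 -0.0388  0.0842]
 [ 0.5094 -0.0235  0.0926]] 
scene
 [[ 0.6069 -0.0302  0.0815]
 [ 0.5208 -0.0057  0.0903]]
mid top
 [[ 0.5906  0.1076  0.0499]
 [ 0.564  -0.0128  0.0365]
 [ 0.5981  0.1678  0.0526]] 
scene
 [[0.5599 0.0376 0.0415]
 [0.58   0.1131 0.0485]]
```

```bash
cat >> h.py <<'E'
def deckR(yaw):
    from scipy.spatial.transform import Rotation as Ro
    return Ro.from_euler('ZY',[yaw,-np.radians(5)]).as_matrix()
def overlay(tag,p,out,crop,s):
    f=load(tag); R=deckR(p[3]); o=np.array(p[:3])
    im=cv2.resize(f['img'][crop[1]:crop[3],crop[0]:crop[2],::-1],None,fx=s,fy=s,interpolation=2)
    W=lambda P:((proj(f,np.asarray(P,float)/1000@R.T+o)-crop[:2]+.5)*s-.5)
    def line(a,b,c): q=W([a,b]); cv2.line(im,tuple(int(v) for v in q[0].round()),tuple(int(v) for v in q[1].round()),c,1)
    for y in (23,77,-23,-77):
        line((-124,y,0),(140,y,0),(0,0,255)); line((-124,y,14),(140,y,14),(0,255,0))
        line((-124,y+6*np.sign(abs(y)-50)*np.sign(y),14),(140,y+6*np.sign(abs(y)-50)*np.sign(y),14),(0,160,0))
    for y in (50,-50):
        line((94.5,y-27,3),(94.5,y+27,3),(255,0,0)); line((-124,y-27,12),(-124,y+27,12),(255,0,255)); line((-136,y-27,12),(-136,y+27,12),(255,0,255))
        for yy in(y-25,y+25):
            a=np.linspace(0,2*np.pi,40); q=W(np.c_[-100+30*np.cos(a),0*a+yy,30+30*np.sin(a)]); cv2.polylines(im,[q.round().astype(int)],True,(0,200,255),1)
    line((140,-83,36),(140,83,36),(255,255,0));line((140,-83,0),(140,83,0),(255,255,0));line((152,-83,36),(152,83,36),(255,255,0))
    cv2.imwrite(out,im)
E
python3 - <<'E'
from h import *
from scipy.optimize import least_squares
T=load('top0');S=load('scene0')
# floor plane from dense cloud with initial guess
yaw=np.radians(78); R=deckR(yaw); o=np.array([.599,.1605,.0525])-R@[.0945,0,0]
p=np.r_[o,yaw]
for it in range(2):
  R=deckR(p[3])
  for f in(T,S):
    vv,uu=np.mgrid[0:420,0:560]; uv=np.c_[uu.ravel(),vv.ravel()]
    P=pts(f,uv); D=(P-p[:3])@R
    m=(D[:,0]>-60)&(D[:,0]<80)&(abs(abs(D[:,1])-50)<18)&(abs(D[:,2])<.02*1000)
    D=(P-p[:3])@R*1000
    m=(D[:,0]>-30)&(D[:,0]<80)&(abs(abs(D[:,1])-50)<18)&(abs(D[:,2])<10)
    A=np.c_[np.ones(m.sum()),D[m,:2]]; c=np.linalg.lstsq(A,D[m,2],rcond=None)[0]; print(m.sum(),c)
    for n,b in dict(bpl=D[(abs(D[:,0]+100)<60)&(abs(D[:,1]-50)<40)&(D[:,2]>45)&(D[:,2]<70)],bgr=D[(abs(D[:,0]+100)<60)&(abs(D[:,1]+50)<40)&(D[:,2]>45)&(D[:,2]<70)],stop=D[(abs(D[:,0]-145)<20)&(D[:,2]>30)&(D[:,2]<45)&(abs(D[:,1])<70)]).items(): print(n,len(b),b.mean(0),b.min(0),b.max(0))
print(p)
np.save('p.npy',p)
overlay('top0',p,'pics/o1.png',(110,140,320,300),3.7); overlay('scene0',p,'pics/o2.png',(215,180,425,385),2.9)
E
```

```text
1560 [ 0.5569741   0.00214349 -0.00119596]
bpl 571 [-100.08001181   51.10945252   55.91511258] [-127.0094965    25.95671041   45.00877641] [-73.84267028  75.83755219  63.65423827]
bgr 444 [-100.47269056  -48.41789083   53.63370764] [-127.2412666   -74.66733706   45.00238146] [-74.07239322 -23.79686112  64.11137023]
stop 404 [144.46845983   0.40587214  36.01327557] [138.29661696 -69.60320533  30.17678985] [151.38607303  69.61264962  40.54456781]
1597 [-2.87502779e-01  6.43008623e-04 -1.54809697e-04]
bpl 429 [-89.61113687  48.70809508  54.76909388] [-122.38961506   24.96256947   45.07456479] [-69.92224673  77.06571259  61.93147241]
bgr 368 [-91.68424585 -49.64819786  52.86194528] [-120.90581809  -73.93999096   45.02266443] [-71.57639935 -23.80622122  61.40038372]
stop 573 [149.55607677  -1.83509902  35.14150652] [141.43865115 -69.99968268  30.00510188] [155.79717442  69.98287279  39.01583991]
1560 [ 0.5569741   0.00214349 -0.00119596]
bpl 571 [-100.08001181   51.10945252   55.91511258] [-127.0094965    25.95671041   45.00877641] [-73.84267028  75.83755219  63.65423827]
bgr 444 [-100.47269056  -48.41789083   53.63370764] [-127.2412666   -74.66733706   45.00238146] [-74.07239322 -23.79686112  64.11137023]
stop 404 [144.46845983   0.40587214  36.01327557] [138.29661696 -69.60320533  30.17678985] [151.38607303  69.61264962  40.54456781]
1597 [-2.87502779e-01  6.43008623e-04 -1.54809697e-04]
bpl 429 [-89.61113687  48.70809508  54.76909388] [-122.38961506   24.96256947   45.07456479] [-69.92224673  77.06571259  61.93147241]
bgr 368 [-91.68424585 -49.64819786  52.86194528] [-120.90581809  -73.93999096   45.02266443] [-71.57639935 -23.80622122  61.40038372]
stop 573 [149.55607677  -1.83509902  35.14150652] [141.43865115 -69.99968268  30.00510188] [155.79717442  69.98287279  39.01583991]
[0.57942711 0.06841679 0.04426378 1.36135682]
```

View pics/o1.png

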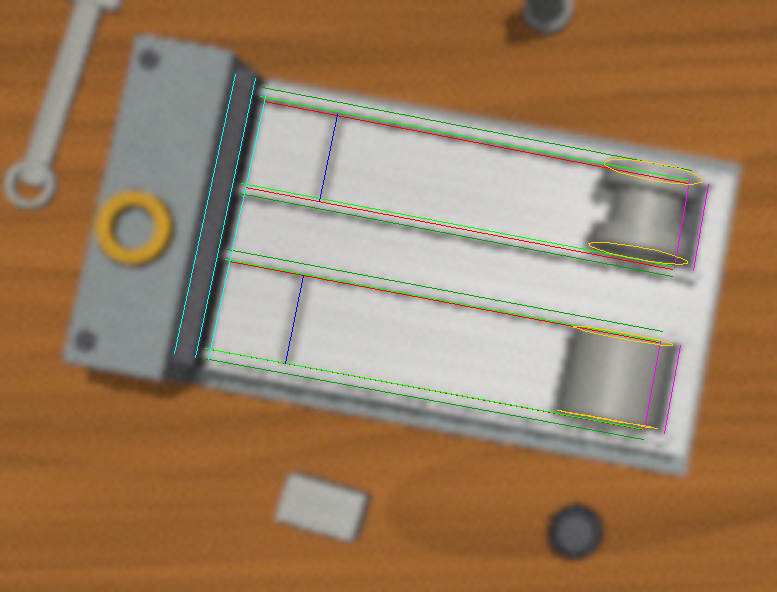

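View pics/o2.png

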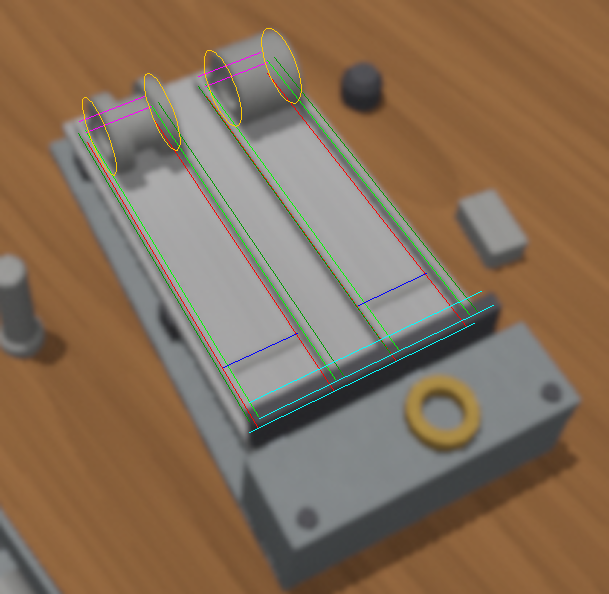

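```bash
cat >> h.py <<'E'
def plan(target,Rt,o=None):
    from scipy.spatial.transform import Rotation as Ro
    o=o or monitor.get_obs(); R0=Ro.from_euler('xyz',o['ee_rot']).as_matrix()
    return (R0.T@(np.array(target)-o['tool_pos'])*100).round(2), np.degrees(Ro.from_matrix(R0.T@Rt).as_rotvec()).round(2)
def toolR(p):
    D=deckR(p[3]); return np.c_[D[:,0],-D[:,1],-D[:,2]]
def d2w(p,q): return p[:3]+deckR(p[3])@(np.array(q)/1000)
def w2d(p,w): return deckR(p[3]).T@(np.array(w)-p[:3])*1000
E
python3 - <<'E'
from h import *
yaw=np.radians(77.4); R=deckR(yaw); o=np.array([.5975,.1615,.0525])-R@[.0945,0,0]
p=np.r_[o,yaw]; np.save('p.npy',p); print(p)
overlay('top0',p,'pics/o3.png',(110,140,320,300),3.7); overlay('scene0',p,'pics/o4.png',(215,180,425,385),2.9)
for q in [(-160,-50,100),(-156,-50,21),(70-16,-50,21)]: print(q,d2w(p,q))
print(plan(d2w(p,(-160,-50,100)),toolR(p)))
T=load('top0')
print(pts(T,[(257,131),(265,283),(197,277),(420,185),(430,274)]))
E
```

```text
[0.57696391 0.06962681 0.04426378 1.35088484]
(-160, -50, 100) [ 0.5890884  -0.10533853  0.12993833]
(-156, -50, 21) [ 0.59145964 -0.09473023  0.05158758]
(54, -50, 21) [0.63709539 0.10943242 0.06989028]
(array([-59.04, -60.2 ,   8.4 ]), array([-3.67,  4.13, 83.02]))
[[ 0.7502441   0.01294176  0.09281108]
 [ 0.418617    0.00628912  0.03072414]
 [ 0.43592323  0.16001922  0.0258062 ]
 [ 0.61984956 -0.33301482  0.09479728]
 [ 0.42915122 -0.35781137  0.04725817]]
```

View pics/o3.png

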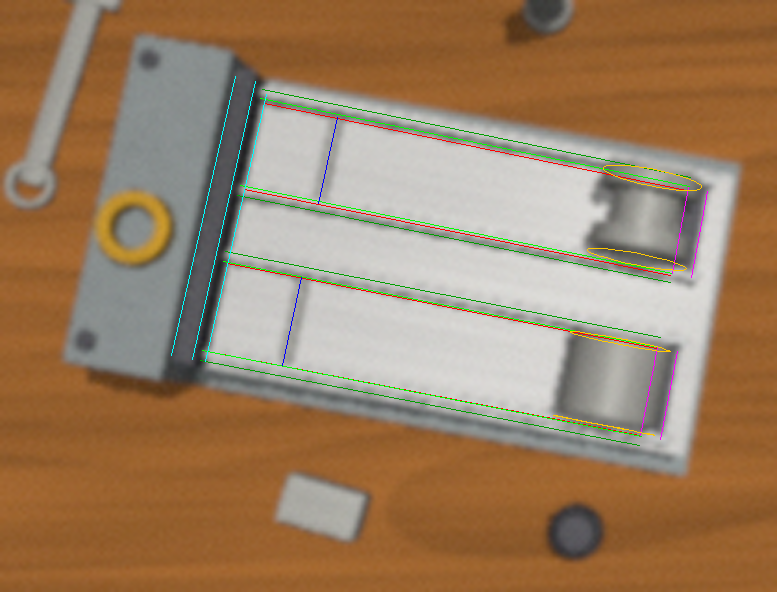

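View pics/o4.png

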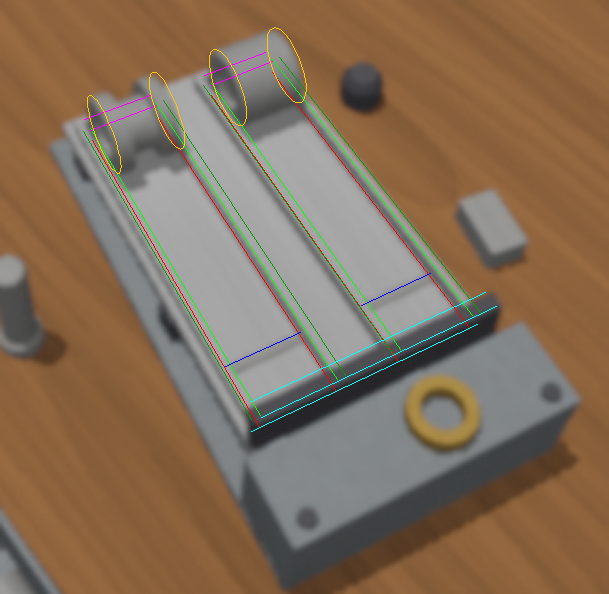

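```bash
python3 - <<'E'
from h import *
yaw=np.radians(77.7); R=deckR(yaw); o=np.array([.5975,.1615,.0525])-R@[.0945,0,0]
p=np.r_[o,yaw]; np.save('p.npy',p); print(p)
print(plan(d2w(p,(-165,-50,150)),toolR(p)),d2w(p,(-165,-50,150)))
E
```

```text
[0.57744523 0.06952054 0.04426378 1.35612083]
(array([-59.29, -61.09,   3.46]), array([-3.66,  4.14, 82.72])) [ 0.58849623 -0.11450331  0.17931229]
```

>>> jog_arm:
  commands:
    - {"translation":[-20,-20.5,1],"dr":[0,0,20],"hand":5}
    - {"translation":[-20,-20.5,1],"dr":[0,0,20],"hand":1.8}
    - {"translation":[-20,-20.5,1],"dr":[0,0,25],"hand":1.8}
    - {"translation":[-30,-30.5,1],"dr":[0,0,40],"hand":1.8}
    - {"translation":[-40,-41,2],"dr":[-2,2,50],"hand":1.8}
    - {"translation":[-40,-41,2],"dr":[-2,2,60],"hand":1.8}
    - {"translation":[-50,-51,2.5],"dr":[-3,3,70],"hand":1.8}
    - {"translation":[-59.3,-61.1,3.5],"dr":[-3.66,4.14,82.7],"hand":1.8}
    - {"translation":[-59.3,-61.1,3.5],"dr":[-3.66,4.14,82.7],"hand":1.8}
    - {"translation":[-59.3,-61.1,3.5],"dr":[-3.66,4.14,82.7],"hand":1.8}

```text
t: 1.35
tool_pos: [0.4951, 0.0902, 0.19]
ee_rot: [3.141, -0.088, 1.355]
contact_force: [0.6, -0.0, -0.1]
grip_width: 0.0182
```

```bash
python3 - <<'E'
from h import *
p=np.load('p.npy'); o=monitor.get_obs(); print(o['t'],w2d(p,o['tool_pos']),o['joints'],o['grip_width'],o['contact_force'])
print(plan(d2w(p,(-165,-50,150)),toolR(p)))
E
```

```text
1.35 [ 15.33350512  84.83867074 144.93287707] [0.08921542 0.08711915 2.15733292 0.10895776 0.87352192 0.23602513] 0.01822792685823307 [ 0.63649669 -0.01177559 -0.07216973]
(array([-18.02,  13.5 ,  -0.51]), array([ 0.02, -0.02, -0.07]))
```

>>> jog_arm:
  commands:
    - {"translation":[-18,13.5,-0.5],"dr":[0,0,0],"hand":1.8}
    - {"translation":[-18,13.5,-0.5],"dr":[0,0,0],"hand":1.8}
    - {"translation":[-18,13.5,-0.5],"dr":[0,0,0],"hand":1.8}
    - {"translation":[-18,13.5,-0.5],"dr":[0,0,0],"hand":1.8}
    - {"translation":[-18,13.5,-0.5],"dr":[0,0,0],"hand":1.8}
    - {"translation":[-18,13.5,-0.5],"dr":[0,0,0],"hand":1.8}

```text
t: 2.1
tool_pos: [0.5879, -0.1138, 0.1789]
ee_rot: [-3.141, -0.088, 1.355]
contact_force: [-0.6, -0.2, -1.0]
grip_width: 0.0181
```

```bash
python3 - <<'E'
from h import *
p=np.load('p.npy'); o=monitor.get_obs(); print(o['t'],w2d(p,o['tool_pos']),o['grip_width'],o['contact_force'])
print(plan(d2w(p,(-165,-50,22)),toolR(p)))
grab('scene','s1');grab('top','t1')
for t in('s1','t1'):
    f=load(t); q=proj(f,o['tool_pos']);print(t,q)
    q=q[0].astype(int);c=f['img'][max(q[1]-90,0):q[1]+90,max(q[0]-110,0):q[0]+130,::-1]
    cv2.imwrite(f'pics/{t}c.png',cv2.resize(c,None,fx=3,fy=3,interpolation=2))
E
```

```text
2.1 [-164.48062496  -49.29609755  149.53233683] 0.018139021924124515 [-0.55689318 -0.18167555 -0.95692766]
(array([-0.06,  0.08, 12.75]), array([-0.04, -0.03, -0.08]))
s1 [[243.76803469 160.40097848]]
t1 [[321.56881671 196.9083898 ]]
```

View pics/s1c.png

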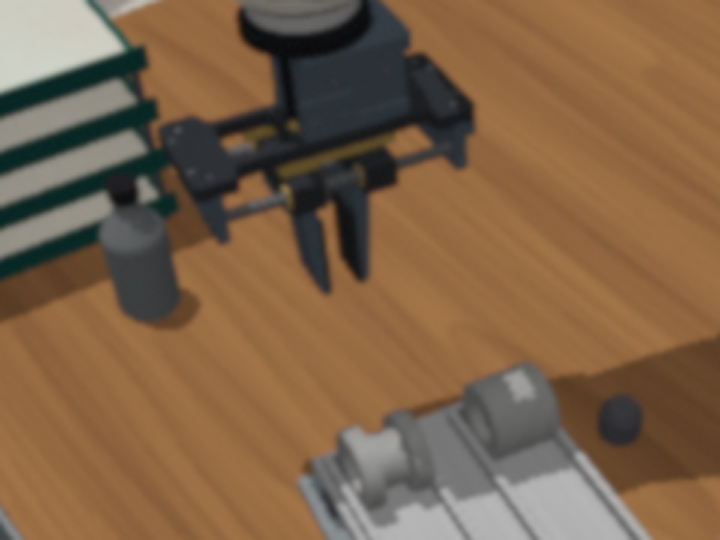

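View pics/t1c.png

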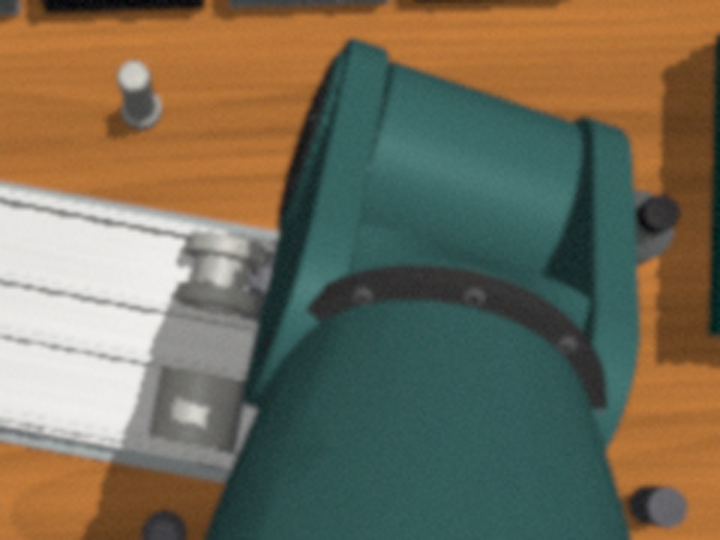

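>>> jog_arm:
  commands:
    - {"translation":[-0.2,0.1,3],"dr":[0,0,0],"hand":3}
    - {"translation":[-0.2,0.1,6],"dr":[0,0,0],"hand":3}
    - {"translation":[-0.2,0.1,9],"dr":[0,0,0],"hand":3}
    - {"translation":[-0.2,0.1,11],"dr":[0,0,0],"hand":3}
    - {"translation":[-0.2,0.1,12.7],"dr":[0,0,0],"hand":3}
    - {"translation":[-0.2,0.1,12.7],"dr":[0,0,0],"hand":3}
    - {"translation":[-0.2,0.1,12.7],"dr":[0,0,0],"hand":3}

```text
t: 3.08
tool_pos: [0.5914, -0.1047, 0.0532]
ee_rot: [3.141, -0.088, 1.356]
contact_force: [-0.2, 0.0, -0.1]
grip_width: 0.03
```

```bash
cat > st.py <<'E'
from h import *
import sys
p=np.load('p.npy'); o=monitor.get_obs(); print(o['t'],w2d(p,o['tool_pos']),o['grip_width'],'Fdeck',deckR(p[3]).T@o['contact_force'])
tag=sys.argv[1]
for n in('scene','top'):
    if n=='top' and len(sys.argv)<3: continue
    f=grab(n,n[0]+tag); q=proj(f,d2w(p,(-20,0,0)))[0].astype(int); a,b=max(q[1]-100,0),max(q[0]-130,0)
    print(n,'crop origin',b,a)
    cv2.imwrite(f'pics/{n[0]}{tag}c.png',cv2.resize(f['img'][a:a+200,b:b+260,::-1],None,fx=3,fy=3,interpolation=2))
E
python3 st.py 2 t
```

```text
3.075 [-165.8112333   -50.73756044   23.50720404] 0.03004328152077486 Fdeck [-0.05399311  0.23255644 -0.12940738]
scene crop origin 169 148
top crop origin 113 114
```

View pics/s2c.png

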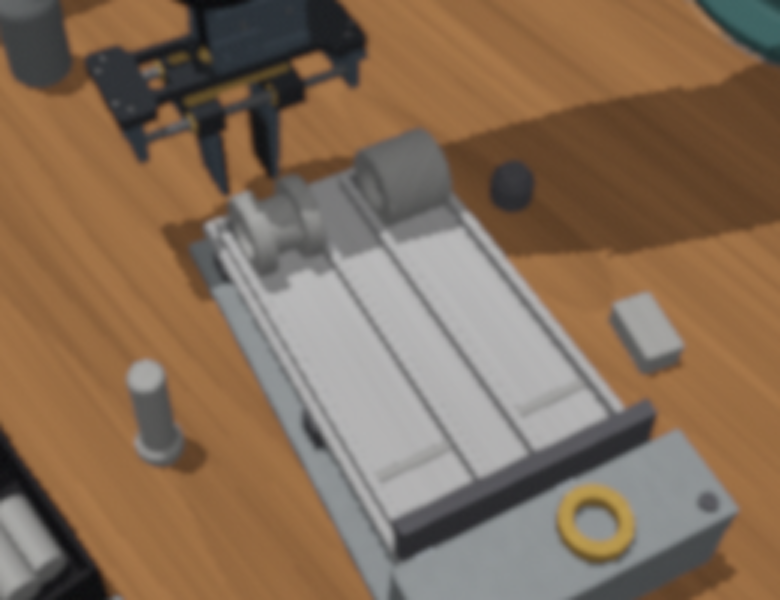

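View pics/t2c.png

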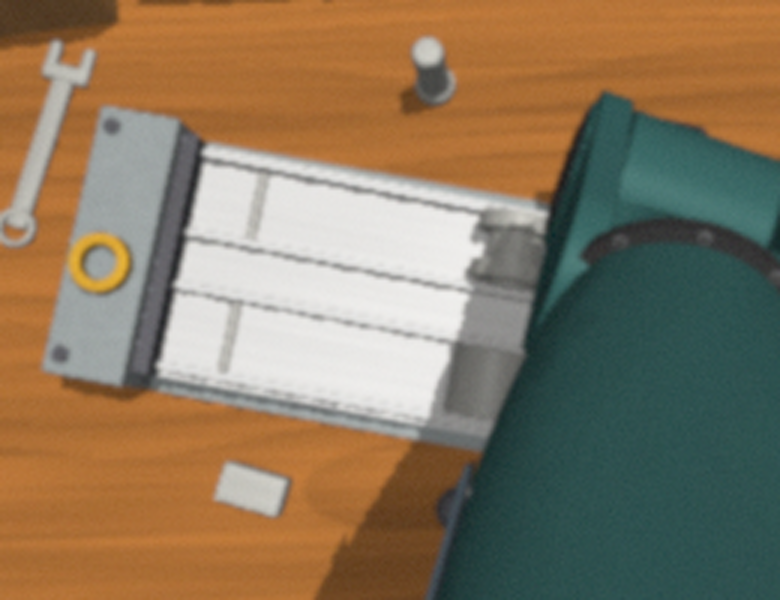

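>>> jog_arm:
  commands:
    - {"translation":[0.3,-0.15,0.1],"dr":[0,0,0],"hand":3}
    - {"translation":[0.6,-0.15,0.1],"dr":[0,0,0],"hand":3}
    - {"translation":[0.9,-0.15,0.1],"dr":[0,0,0],"hand":3}
    - {"translation":[1.2,-0.15,0.1],"dr":[0,0,0],"hand":3}
    - {"translation":[1.5,-0.15,0.1],"dr":[0,0,0],"hand":3}
    - {"translation":[1.8,-0.15,0.1],"dr":[0,0,0],"hand":3}
    - {"translation":[2.1,-0.15,0.1],"dr":[0,0,0],"hand":3}
    - {"translation":[2.5,-0.15,0.1],"dr":[0,0,0],"hand":3}
    - {"translation":[2.9,-0.15,0.1],"dr":[0,0,0],"hand":3}
    - {"translation":[3.3,-0.15,0.1],"dr":[0,0,0],"hand":3}

```text
t: 4.42
tool_pos: [0.5971, -0.072, 0.0554]
ee_rot: [3.14, -0.088, 1.356]
contact_force: [0.2, -2.3, 0.2]
grip_width: 0.03
```

```bash
python3 st.py 3
```

```text
4.425 [-132.6032711   -49.38687767   22.74946357] 0.029981949064764372 Fdeck [-2.20302756 -0.69891485  0.4079014 ]
scene crop origin 169 148
```

View pics/s3c.png

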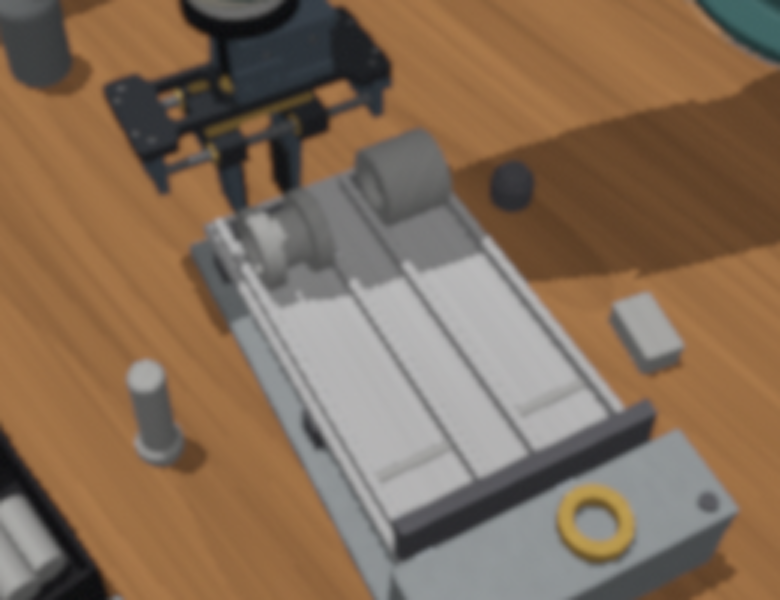

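>>> jog_arm:
  commands:
    - {"translation":[0.4,0,0],"dr":[0,0,0],"hand":3}
    - {"translation":[0.9,0,0],"dr":[0,0,0],"hand":3}
    - {"translation":[1.4,0,0],"dr":[0,0,0],"hand":3}
    - {"translation":[1.9,0,0],"dr":[0,0,0],"hand":3}
    - {"translation":[2.4,0,0],"dr":[0,0,0],"hand":3}
    - {"translation":[2.9,0,0],"dr":[0,0,0],"hand":3}
    - {"translation":[3.4,0,0],"dr":[0,0,0],"hand":3}
    - {"translation":[3.9,0,0],"dr":[0,0,0],"hand":3}
    - {"translation":[4.3,0,0],"dr":[0,0,0],"hand":3}
    - {"translation":[4.7,0,0],"dr":[0,0,0],"hand":3}

```text
t: 5.72
tool_pos: [0.6072, -0.0256, 0.0595]
ee_rot: [3.14, -0.088, 1.356]
contact_force: [-0.9, -0.7, -0.1]
grip_width: 0.0299
```

```bash
python3 st.py 4
```

```text
5.725 [-84.9884485  -49.34057036  22.73594487] 0.029865291922067824 Fdeck [-0.89390922  0.67580042  0.00764027]
scene crop origin 169 148
```

View pics/s4c.png

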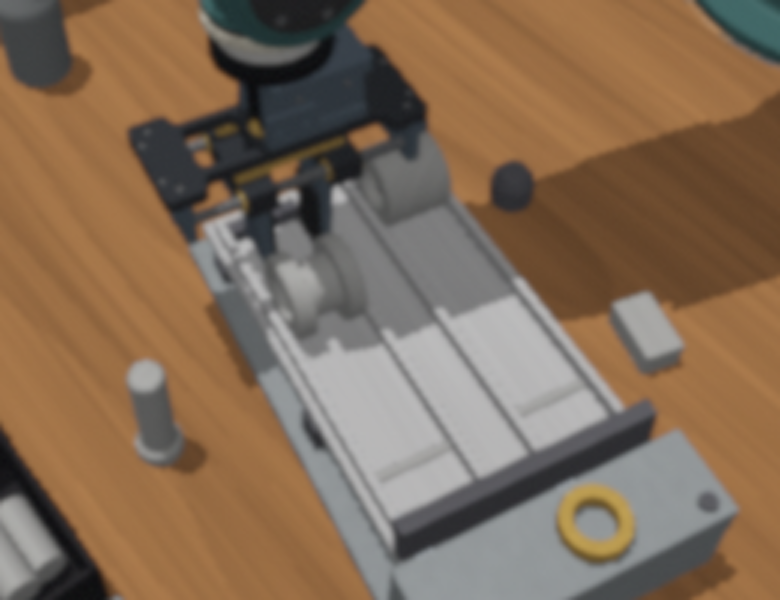

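>>> jog_arm:
  commands:
    - {"translation":[0.5,0,0],"dr":[0,0,0],"hand":3}
    - {"translation":[1.0,0,0],"dr":[0,0,0],"hand":3}
    - {"translation":[1.5,0,0],"dr":[0,0,0],"hand":3}
    - {"translation":[2.0,0,0],"dr":[0,0,0],"hand":3}
    - {"translation":[2.5,0,0],"dr":[0,0,0],"hand":3}
    - {"translation":[3.0,0,0],"dr":[0,0,0],"hand":3}
    - {"translation":[3.5,0,0],"dr":[0,0,0],"hand":3}
    - {"translation":[4.0,0,0],"dr":[0,0,0],"hand":3}
    - {"translation":[4.5,0,0],"dr":[0,0,0],"hand":3}
    - {"translation":[5.0,0,0],"dr":[0,0,0],"hand":3}

```text
t: 7.02
tool_pos: [0.618, 0.0237, 0.064]
ee_rot: [3.14, -0.088, 1.356]
contact_force: [0.5, -1.1, -0.4]
grip_width: 0.0299
```

```bash
python3 st.py 5 t
```

```text
7.025 [-34.29287925 -49.39344253  22.8055933 ] 0.029870290638905353 Fdeck [-0.99402611 -0.69629476 -0.28022618]
scene crop origin 169 148
top crop origin 113 114
```

View pics/s5c.png

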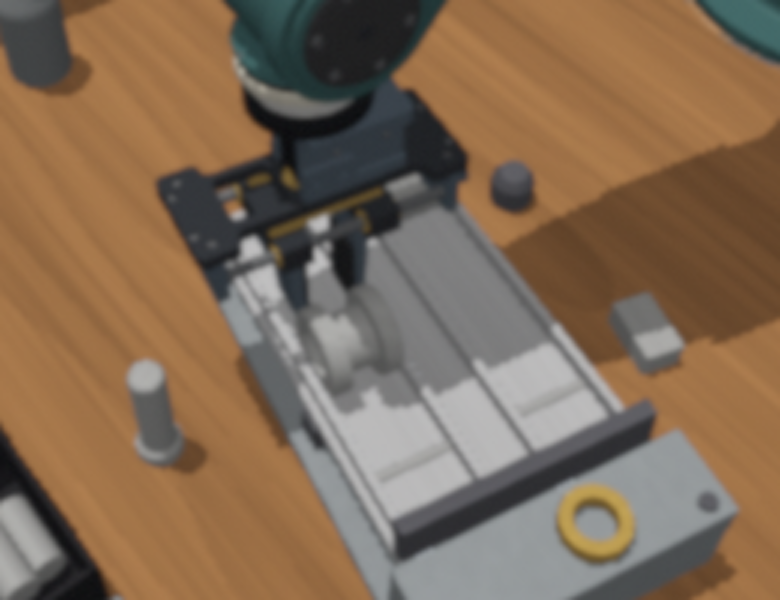

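View pics/t5c.png

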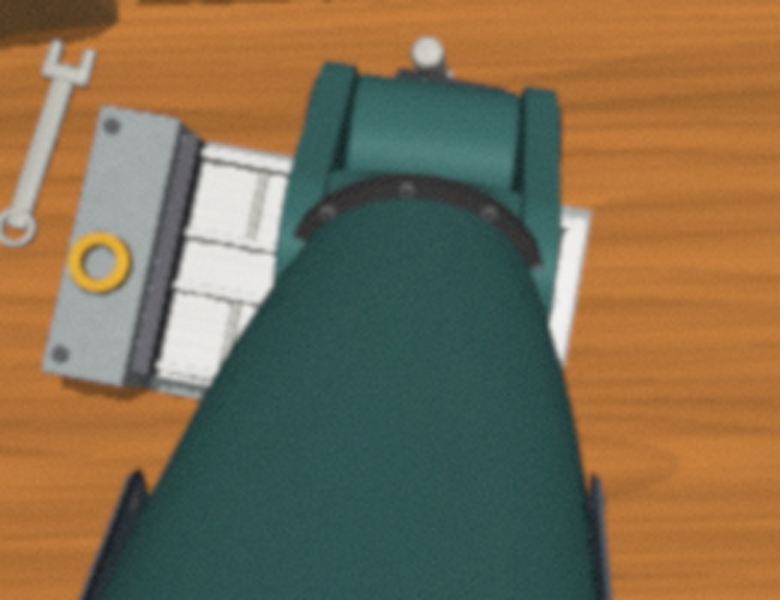

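>>> jog_arm:
  commands:
    - {"translation":[0.5,0,0],"dr":[0,0,0],"hand":3}
    - {"translation":[1.0,0,0],"dr":[0,0,0],"hand":3}
    - {"translation":[1.5,0,0],"dr":[0,0,0],"hand":3}
    - {"translation":[2.0,0,0],"dr":[0,0,0],"hand":3}
    - {"translation":[2.5,0,0],"dr":[0,0,0],"hand":3}
    - {"translation":[3.0,0,0],"dr":[0,0,0],"hand":3}
    - {"translation":[3.5,0,0],"dr":[0,0,0],"hand":3}
    - {"translation":[4.0,0,0],"dr":[0,0,0],"hand":3}
    - {"translation":[4.5,0,0],"dr":[0,0,0],"hand":3}
    - {"translation":[4.9,0,0],"dr":[0,0,0],"hand":3}

```text
t: 8.38
tool_pos: [0.6285, 0.0719, 0.0683]
ee_rot: [3.14, -0.088, 1.357]
contact_force: [-0.3, -1.7, 0.1]
grip_width: 0.0305
```

```bash
python3 st.py 6
```

```text
8.375 [ 15.23333368 -49.34280201  22.80772075] 0.030495413587267473 Fdeck [-1.6773698  -0.02868063  0.22000063]
scene crop origin 169 148
```

View pics/s6c.png

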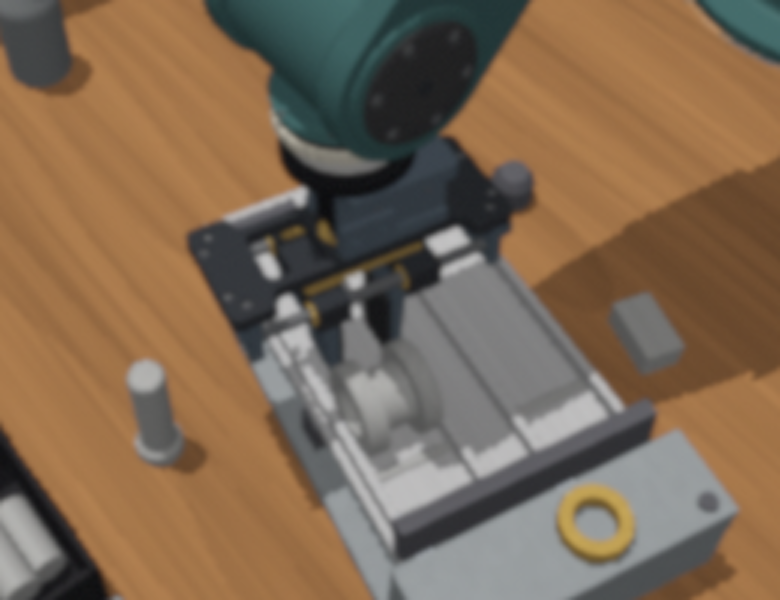

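>>> jog_arm:
  commands:
    - {"translation":[0.3,0,0],"dr":[0,0,0],"hand":3}
    - {"translation":[0.6,0,0],"dr":[0,0,0],"hand":3}
    - {"translation":[0.9,0,0],"dr":[0,0,0],"hand":3}
    - {"translation":[1.1,0,0],"dr":[0,0,0],"hand":3}
    - {"translation":[1.3,0,0],"dr":[0,0,0],"hand":3}
    - {"translation":[1.5,0,0],"dr":[0,0,0],"hand":3}
    - {"translation":[1.7,0,0],"dr":[0,0,0],"hand":3}
    - {"translation":[1.9,0,0],"dr":[0,0,0],"hand":3}
    - {"translation":[2.1,0,0],"dr":[0,0,0],"hand":3}
    - {"translation":[2.3,0,0],"dr":[0,0,0],"hand":3}

```text
t: 9.68
tool_pos: [0.6334, 0.0942, 0.0704]
ee_rot: [3.14, -0.087, 1.357]
contact_force: [-0.7, -6.5, 2.6]
grip_width: 0.0299
```

```bash
python3 st.py 7
```

```text
9.675 [ 38.12418058 -49.38155525  22.92569883] 0.029934198724113233 Fdeck [-6.21203103 -0.70586549  3.16895361]
scene crop origin 169 148
```

View pics/s7c.png

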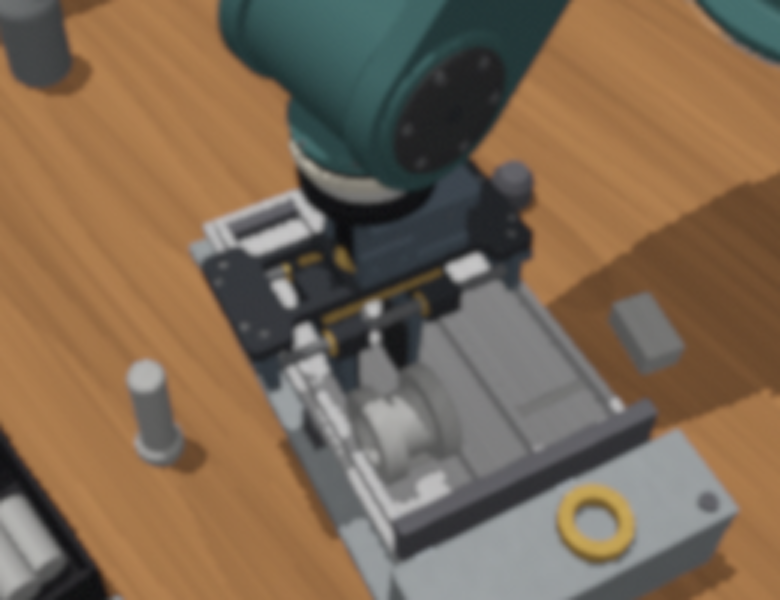

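>>> jog_arm:
  commands:
    - {"translation":[0.2,0,0],"dr":[0,0,0],"hand":3}
    - {"translation":[0.35,0,0],"dr":[0,0,0],"hand":3}
    - {"translation":[0.5,0,0],"dr":[0,0,0],"hand":3}
    - {"translation":[0.65,0,0],"dr":[0,0,0],"hand":3}
    - {"translation":[0.8,0,0],"dr":[0,0,0],"hand":3}
    - {"translation":[0.95,0,0],"dr":[0,0,0],"hand":3}
    - {"translation":[1.1,0,0],"dr":[0,0,0],"hand":3}
    - {"translation":[1.25,0,0],"dr":[0,0,0],"hand":3}

```text
t: 10.72
tool_pos: [0.6362, 0.1068, 0.0716]
ee_rot: [3.14, -0.088, 1.357]
contact_force: [-0.7, 0.1, -1.2]
grip_width: 0.03
```

```bash
python3 st.py 8
```

```text
10.725 [ 51.13698746 -49.41754521  22.93489002] 0.030041958767510448 Fdeck [-0.1864804   0.7164749  -1.21873109]
scene crop origin 169 148
```

View pics/s8c.png

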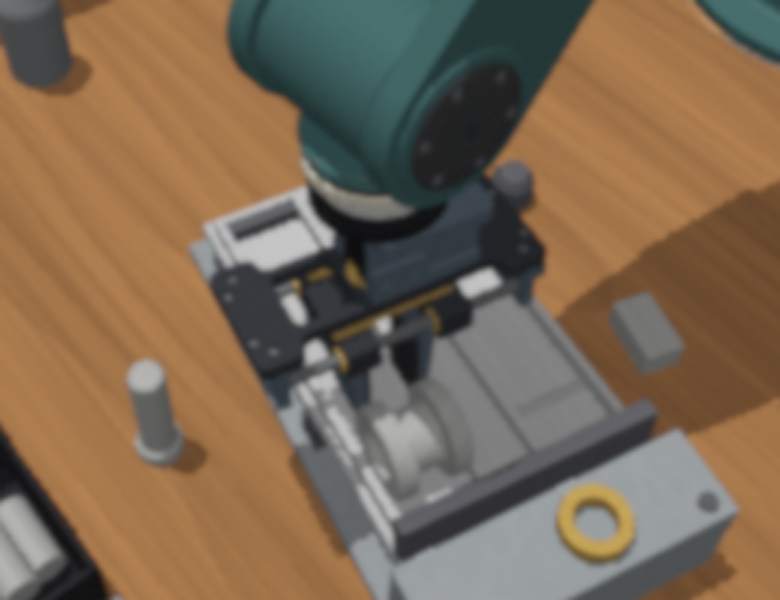

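>>> jog_arm:
  commands:
    - {"translation":[0.2,0,0],"dr":[0,0,0],"hand":3}
    - {"translation":[0.35,0,0],"dr":[0,0,0],"hand":3}
    - {"translation":[0.5,0,0],"dr":[0,0,0],"hand":3}
    - {"translation":[0.65,0,0],"dr":[0,0,0],"hand":3}
    - {"translation":[0.8,0,0],"dr":[0,0,0],"hand":3}
    - {"translation":[0.8,0,0],"dr":[0,0,0],"hand":3}

```text
t: 11.52
tool_pos: [0.6379, 0.1148, 0.0723]
ee_rot: [3.14, -0.088, 1.357]
contact_force: [-0.2, -0.4, -0.1]
grip_width: 0.0299
```

```bash
python3 st.py 9; python3 - <<'E'
from h import *
p=np.load('p.npy')
for t in('s2','s8','s9'):
    f=load(t); vv,uu=np.mgrid[0:420,0:560]; D=(pts(f,np.c_[uu.ravel(),vv.ravel()])-p[:3])@deckR(p[3])*1000
    b=D[(D[:,0]>75 if t!='s2' else D[:,0]<-60)&(D[:,0]<138)&(D[:,0]>-135)&(abs(D[:,1]+50)<26)&(D[:,2]>45)&(D[:,2]<68)]
    print(t,len(b),b.mean(0) if len(b) else 0,b.max(0) if len(b) else 0)
E
```

```text
11.525 [ 59.34751732 -49.38427985  22.95433606] 0.029900581437006784 Fdeck [-0.40085946  0.11846436 -0.02063125]
scene crop origin 169 148
s2 352 [-92.06190062 -51.14133942  52.92180843] [-71.21081621 -26.12969607  61.65548353]
s8 614 [105.49780652 -50.90758011  55.0135155 ] [127.9345272  -25.91247114  64.34771131]
s9 640 [110.00112644 -51.03789216  53.5987305 ] [137.39643899 -24.05975363  67.77840558]
```

View pics/s9c.png

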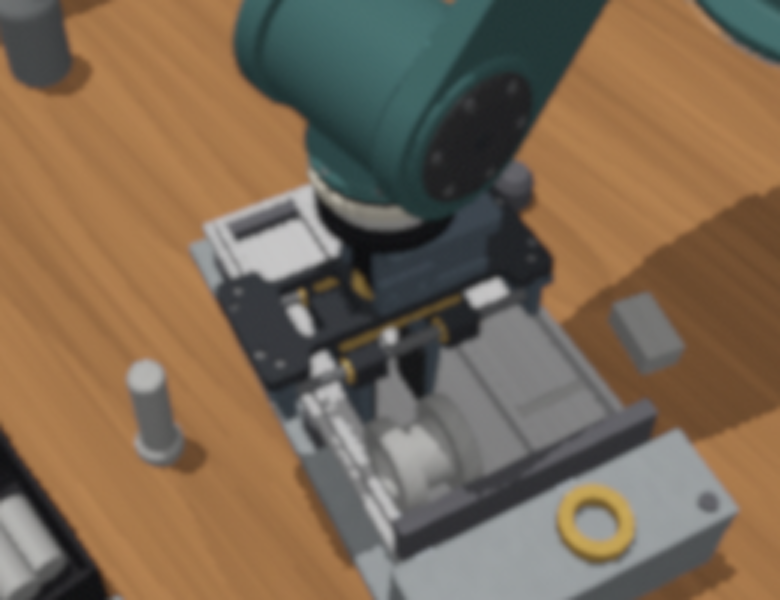

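>>> jog_arm:
  commands:
    - {"translation":[-0.3,0,0],"dr":[0,0,0],"hand":3}
    - {"translation":[-0.8,0,0],"dr":[0,0,0],"hand":3}
    - {"translation":[-1.4,0,0],"dr":[0,0,0],"hand":3}
    - {"translation":[-2.0,0,0],"dr":[0,0,0],"hand":3}
    - {"translation":[-2.0,0,0],"dr":[0,0,0],"hand":3}

```text
t: 12.2
tool_pos: [0.6335, 0.0948, 0.0705]
ee_rot: [3.14, -0.088, 1.356]
contact_force: [-0.3, -0.8, -0.0]
grip_width: 0.03
```

```bash
python3 st.py 10
```

```text
12.2 [ 38.75512903 -49.40668469  22.92001764] 0.030013918739149922 Fdeck [-0.83331819  0.09773243  0.04256486]
scene crop origin 169 148
```

View pics/s10c.png

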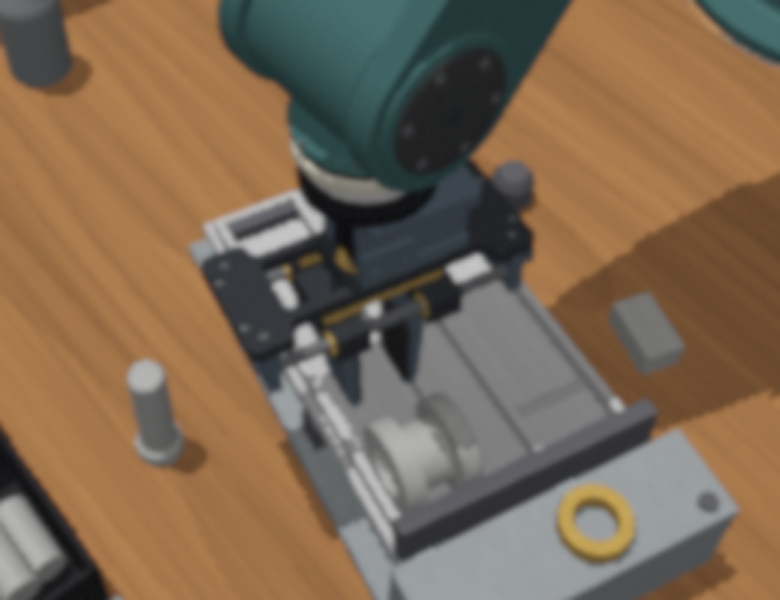

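>>> jog_arm:
  commands:
    - {"translation":[0,0,-2],"dr":[0,0,0],"hand":3}
    - {"translation":[0,0,-6],"dr":[0,0,0],"hand":3}
    - {"translation":[0,0,-11],"dr":[0,0,0],"hand":3}
    - {"translation":[0,0,-16],"dr":[0,0,0],"hand":3}
    - {"translation":[-6,0,-18],"dr":[0,0,0],"hand":3}
    - {"translation":[-12,0,-18],"dr":[0,0,0],"hand":3}
    - {"translation":[-18,0,-18],"dr":[0,0,0],"hand":3}
    - {"translation":[-24,0,-18],"dr":[0,0,0],"hand":3}
    - {"translation":[-30,0,-18],"dr":[0,0,0],"hand":3}
    - {"translation":[-30,0,-18],"dr":[0,0,0],"hand":3}

```text
t: 13.5
tool_pos: [0.5657, -0.2155, 0.2246]
ee_rot: [3.139, -0.087, 1.353]
contact_force: [0.1, 0.7, 0.5]
grip_width: 0.03
```

```bash
python3 st.py 11 t
```

```text
13.5 [-264.21732732  -49.22389039  204.1455886 ] 0.02996255621996626 Fdeck [0.76851742 0.06695091 0.40104059]
scene crop origin 169 148
top crop origin 113 114
```

View pics/s11c.png

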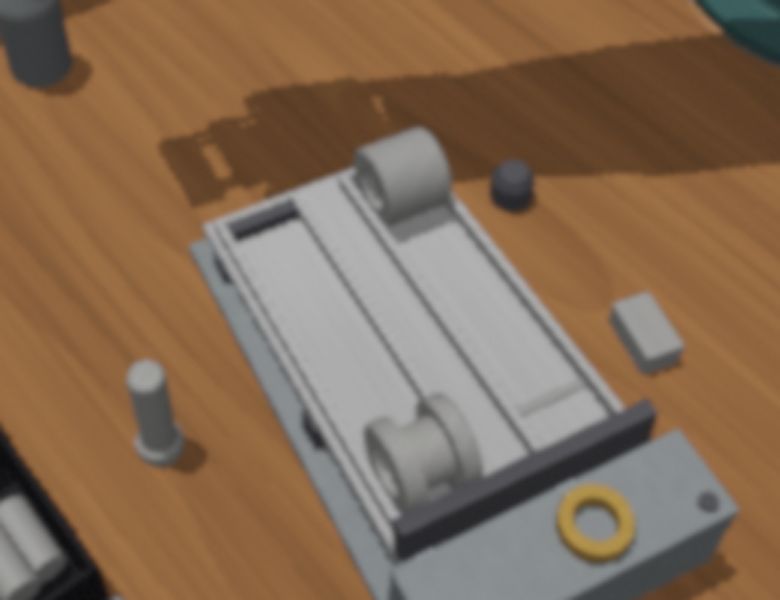

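View pics/t11c.png

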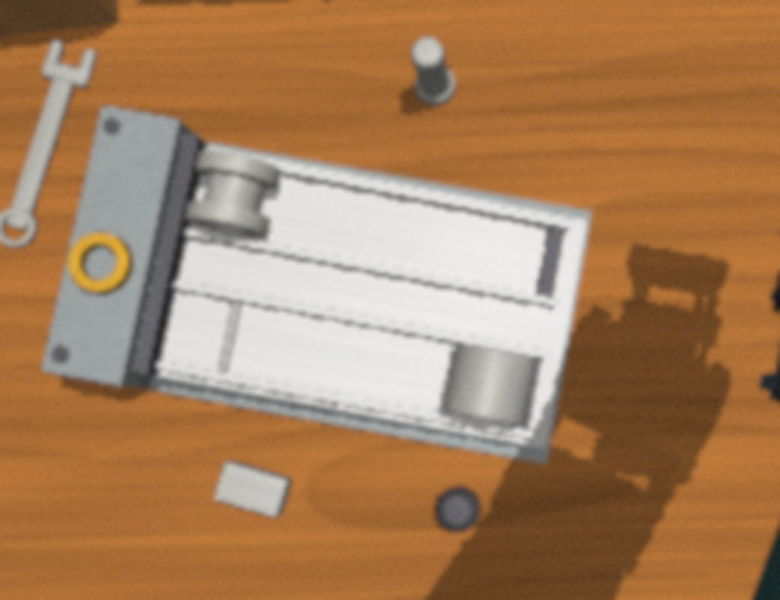

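>>> jog_arm:
  commands:
    - {"translation":[0,0,0],"dr":[0,0,0],"hand":3}
    - {"translation":[0,0,0],"dr":[0,0,0],"hand":3}
    - {"translation":[0,0,0],"dr":[0,0,0],"hand":3}
    - {"translation":[0,0,0],"dr":[0,0,0],"hand":3}

```text
t: 14.1
tool_pos: [0.5666, -0.2123, 0.2246]
ee_rot: [3.139, -0.088, 1.356]
contact_force: [0.3, 0.2, -0.4]
grip_width: 0.0302
```

```bash
python3 - <<'E'
from h import *
p=np.load('p.npy'); grab('top','t12'); f=load('t12'); vv,uu=np.mgrid[0:420,0:560]
print('max img diff',cv2.absdiff(cv2.blur(f['img'],(5,5)),cv2.blur(load('t11')['img'],(5,5)))[150:270,110:320].max())
D=(pts(f,np.c_[uu.ravel(),vv.ravel()])-p[:3])@deckR(p[3])*1000
for n,m in (('gr',(abs(D[:,0]-108)<32)&(abs(D[:,1]+50)<27)&(D[:,2]>45)&(D[:,2]<70)),('pl',(abs(D[:,0]+100)<32)&(abs(D[:,1]-50)<30)&(D[:,2]>45)&(D[:,2]<70))): print(n,m.sum(),D[m].mean(0))
print(workorder.finish_job())
E
```

```text
max img diff 19
gr 445 [105.96469932 -51.06241702  53.7736443 ]
pl 576 [-100.9274069    48.1938019    55.93562542]
the job is handed in; nothing more can be done
None
```

The grooved bushing is in the pocket against the end stop, and I handed the job in at about 14 s of the 42 s allowed.

**What I did:** I spread the fingertips 30 mm apart so one pushed on each flange. I then pushed the bushing up the far gutter at about 40 mm/s, slowing to about 12 mm/s over the ridge. The highest push I read between moves was 6.2 N along the slope, while on the ridge. I then backed the fingers off 20 mm, lifted and moved the arm clear.

**Last checks:**
- **Grooved bushing:** it stayed put once released, seen in both camera views. The depth reading put its visible upper part at about deck x = 106 mm, against an expected centre of 108–110 mm. The visible part is not the centre, and the cameras are only good to about 2 mm, so I take this as agreeing.
- **Plain bushing:** it is still at the bottom of its gutter, at about x = -101 mm.
- **Bystanders:** the ring, post, cap, block and wrench look unmoved in the pictures. I did not re-measure the bottle or the roller; the arm passed well above the bottle.
- **Contact:** the robot was touching nothing, with force readings at noise level.

**Disagreement between views:** the two cameras differed by about 2–4 mm on where the deck sits. I used a compromise fit, and the push stayed centred throughout.

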